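# Pin a flower former in the bench stand

## Task

Get the wooden former ready for flower work: seat it between the two cheeks of the bench stand with its bore in line with their holes, then take the wooden holding rod out of its storage sleeve and push it nose first through one cheek, the former and the other cheek, until its flat grip butts against the cheek it entered. Either side of the stand will do; leave the vase, dish, mug and carton where they are.

Things in the scene. Friction and masses are not known exactly. Their poses are not given: they have to be found in the camera images.
- stand: Fixed wooden stand. Origin: centre of underside, on the bench. Base 90 (x) x 150 (y) x 12 mm. Two cheeks 12 mm thick at y = +-50 mm (outer faces +-56), 72 mm wide, tops z = 73, each with a 19 mm round hole at x = 0, z = 42 mm: holes in line along y. Between them two strips along y (tops z = 20) leave a place 61 mm wide in x for the former on the base. Same from both sides.
- stand_bore (a point): Point on the line of the two holes midway between the cheeks: x = 0, y = 0, z = 42 mm in the stand's frame.
- former: Loose wooden block 52 (x) x 64 (y) x 60 mm (z), 0.1-0.22 kg, with a low dome on top (50 mm wide, its top 84 mm up). A 22 mm round bore runs right through along its y axis, 30 mm above the underside; seated, it is in line with the cheek holes. Origin: centre of underside. Starts upright on the bench, yaw varies. Goes in either way round. Grip the plain faces x = +-26 mm.
- former_bore (a point): Centre of the former's bore, 30 mm above its underside.
- rod: Loose wooden rod, 0.05-0.12 kg. Origin: on its axis at the shoulder. Round 16 mm shaft from x = 0 to +150 mm, the last 16 mm tapering to a 7 mm nose. Behind the shoulder a flat grip, x = -40 to 0, 36 mm wide (y), 16 thick (z): it lies flat and level without rolling. Starts level in the sleeve, axis 20 mm above the bench, grip end hidden, about 98 mm of shaft sticking out.
- rod_nose (a point): Centre of the rod's nose, x = +150 mm on its axis.
- rod_seat (a point): Point on the rod's axis 56 mm ahead of the shoulder; it coincides with point stand_bore (but for the play) when the rod is fully home from either side.
- rod_grip (a point): Middle of the rod's flat grip, 20 mm behind the shoulder.
- sleeve: Fixed plywood tunnel, 60 mm wide (x), 106 long (y = -50 to +56), 43 high, open only at its mouth, y = -50 mm. Inside 48 wide, 26 high, over a floor 12 mm above the bench. Origin: on the bench, 50 mm behind the mouth. The rod comes out along the sleeve's -y; its end starts about 92 mm inside the mouth.
- vase: White vase, 130 mm tall, 68 mm across, standing in line with the stand off one of its ends (about 215 mm from its middle), where it bars that side for the rod. Origin: centre of its underside. Leave it.
- dish: Low terracotta dish, 84 mm across, 20 mm high, off the stand's other end. Origin: centre of its underside. Leave it.
- mug: Purple mug, 72 mm across, 85 mm high, beyond the stand. Origin: centre of its underside. Leave it.
- carton: Cardboard carton, 70 x 130 x 80 mm, beyond the stand. Origin: centre of its underside. Leave it.

How it is judged:
On the way:
1. the former is seated between the cheeks (x of former in the frame of stand between -0.006 and 0.006 m and y of former in the frame of stand between -0.0135 and 0.0135 m and z of former in the frame of stand between 0.008 and 0.016 m and angle between former's own z axis and vertical below 0.08 rad and angle between the y axis of former and the y axis of stand, either way round below 0.17 rad), for 0.2 s.
At the end, for the whole second after the job is handed in: Former resting on the base board between the cheeks (within 6 mm of the middle across, bore within 0.17 rad of the line); rod through cheek, former and cheek, shoulder home (rod_seat within 6 mm of stand_bore, axis within 0.06 rad); both released and at rest (all of step 1 and distance between rod_seat and stand_bore below 0.006 m and angle between the x axis of rod and the y axis of stand, either way round below 0.06 rad and linear speed of each of rod, former below 0.02 m/s); the robot touches nothing.
It fails at once if the vase is shifted by more than 20 mm or tipped (distance of vase from where it was at the start of the episode above 0.02 m or angle between vase's own z axis and vertical above 0.3 rad).
It fails at once if the dish is shifted by more than 20 mm or tipped (distance of dish from where it was at the start of the episode above 0.02 m or angle between dish's own z axis and vertical above 0.3 rad).
It fails at once if the mug is shifted by more than 20 mm or tipped (distance of mug from where it was at the start of the episode above 0.02 m or angle between mug's own z axis and vertical above 0.3 rad).
It fails at once if the carton is shifted by more than 20 mm or tipped (distance of carton from where it was at the start of the episode above 0.02 m or angle between carton's own z axis and vertical above 0.3 rad).
It also fails if it takes over 64 s, if anything falls off the work surface, if the arm or the gripper's body presses on something with over 40 N, if the wrist force passes 120 N, or if a joint passes its speed limit or range.

## Robot

A 7-joint arm with a two-finger parallel gripper is mounted at the origin on the work surface. World frame = base frame: x ahead of the robot, y to its left, z up, the work surface at z = 0. Lengths are in m, angles in rad, forces in N, time in s.
With the tool pointing down it reaches from about 0.375 to 0.925 m from the base axis. Payload 3.1 kg.
Tool frame: the origin (TCP) lies midway between the tips of the shut fingers; the grasp point (between the pads) lies 19 mm behind it (env.grasp_offset is the distance from the TCP to the grasp point, in m); z points along the fingers, y is the line along which they close (so a half turn about z gives the same grasp; the last joint's range is limited). The gripper opens to 85 mm and grips with 20 to 120 N. Pads are 22 mm wide; open, the fingers measure 114 mm over their backs; the gripper's body (76 mm by 85 mm) begins 54 mm behind the grasp point. The pads swing forward as they close: fully open they stand 13 mm farther back than shut.
Start: joints at [1.207, 0.383, 0.044, 1.598, -0.018, 1.161, -0.05], TCP at [0.171, -0.627, 0.231] pointing down, gripper open.
Joint ranges: [-2.61, 2.61], [-0.41, 2.15], [-1.48, 1.57], [0, 2.5], [-1.57, 4.71], [0.05, 1.97], [-2.85, 2.85]. Speed limits (rad/s): [2.79, 2.79, 3.14, 3.14, 3.14, 3.14, 3.14].

## Interface

Orientations are given as a rotation vector (axis times angle).
In Python, from workcell import env gives the robot as it stands.
- The arm moves only by the tool jog_arm, called after "Call:" as a command line: name --argument value ..., lists and objects as JSON in quotes. Schema: {"type":"object","properties":{"moves":{"type":"array","items":{"type":"array","items":{"type":"array","items":{"type":"number"},"minItems":5,"maxItems":5},"minItems":1,"maxItems":20},"minItems":1,"maxItems":1},"clamp_n":{"type":"number"},"only":{"type":"string"},"quiet":{"type":"boolean"},"lines":{"type":"string"}},"required":["moves"],"additionalProperties":false}. moves is a list that holds a single list of rows (three levels of brackets), with 1 to 20 rows, each of 5 numbers: the finger opening in m, then dx, dy, dz in m, then a turn about the tool's z in rad; each row is the pose to reach, as a shift and turn from the pose commanded when the call began, along the tool's axes at that moment; what a row does not reach only later rows make up. A row lasts 1/10 s, in which the tool goes at most 0.05 m and 0.15 rad, less where a joint would pass 70% of its speed; a pose out of reach is approached as far as the arm can. The fingers move at their own pace and stop on an object; clamp_n is the grip in N (left out, the last holds). Time passes only in rows, so rows that do not move let the fingers close. The tool returns the time, the measured TCP pose, the force, the opening and the grip force at its end. only (a regular expression) keeps the lines of the reply that match it, lines (a string "A,B") keeps lines A to B, and quiet returns only ok. Input that does not fit is refused with a message, and nothing moves.
- env.sense(): the state, without advancing time (a new reading comes with each control period).
- env.snapshot(name): name is "scene" or "top" or "wrist"; returns the picture (420x560x3 uint8, red, green, blue); there is no depth.
- env.calibration(name): a dict with "intrinsics" (3x3 intrinsics, pixels), "dist_coeffs" ([k1, k2, p1, p2, k3] as OpenCV has them; the pictures are not rectified), "cam_to_world" (4x4, takes a point from camera to world coordinates). Camera axes: x right, y down, z forward; pixel columns grow to the right and rows downward; lengths in m; the calibration is good to about 2 mm. A picture is of the moment at which its call begins: read the wrist's pose just before it. calibration takes no time and is no camera call; for the wrist camera it gives the pose at the moment of the call.
- env.hand_in(): hands the job in; it is judged then, once.
The state is a dict: "clock": time; "joint_pos": joint angles; "dq": joint speeds; "joint_efforts": joint torques, N m; "tcp_pos": TCP position; "eef_rot": TCP orientation; "wrist_force": force on the tool from outside, world axes, zero at the start; "torque": the same for the moment, N m; "width": finger opening in m; "finger_force": force on a finger pad.
Only numpy, scipy, OpenCV 4.12 (cv2) and the standard library are available. Lean on these libraries where they do the work, as an engineer would, in place of code of your own. Each camera call takes 0.05 s, during which the arm holds its last target. There are 200 camera calls.

## Working session

There is one attempt and no reset: what is moved stays moved. The work goes in short steps, Python scripts to look and compute and a tool call to move; the robot and the scene stay as the last step left them, time stands still between calls to the robot, and variables do not carry over. Pictures are saved under pics/ and viewed, at most 10 in all, crops included, and the job is handed in when it is done.

```bash
ls; mkdir -p pics; python3 - <<'E'
from workcell import env
import cv2,numpy as np
for n in ("scene","top"):
    im=env.snapshot(n); cv2.imwrite(f"pics/{n}0.png",im[:,:,::-1])
    c=env.calibration(n); print(n,np.round(c["intrinsics"],1).tolist(),np.round(c["dist_coeffs"],3).tolist(),np.round(c["cam_to_world"],3).tolist())
s=env.sense(); print({k:np.round(v,3).tolist() for k,v in s.items()}, env.grasp_offset)
E
```

```text
pics
workcell.py
scene [[496.2, 0.0, 270.0], [0.0, 496.2, 211.3], [0.0, 0.0, 1.0]] [-0.002, 0.0, 0.0, 0.0, 0.0] [[-0.681, 0.577, -0.451, 1.043], [0.732, 0.543, -0.412, 0.41], [0.007, -0.61, -0.792, 0.863], [0.0, 0.0, 0.0, 1.0]]
top [[539.1, 0.0, 263.7], [0.0, 539.1, 212.9], [0.0, 0.0, 1.0]] [0.007, 0.0, 0.0, 0.0, 0.0] [[-0.104, -0.968, 0.23, 0.375], [-0.995, 0.1, -0.029, 0.013], [0.005, -0.232, -0.973, 1.009], [0.0, 0.0, 0.0, 1.0]]
{'clock': 0.1, 'joint_pos': [1.207, 0.384, 0.044, 1.599, -0.018, 1.161, -0.05], 'dq': [0.001, -0.002, -0.001, -0.004, -0.0, -0.002, -0.0], 'joint_efforts': [0.003, -43.473, 1.029, -25.045, 0.011, 0.005, 0.0], 'tcp_pos': [0.171, -0.626, 0.23], 'eef_rot': [-3.112, -0.416, 0.001], 'wrist_force': [1.17, -0.812, -0.399], 'torque': [-0.031, 0.031, 0.034], 'finger_force': 0.0, 'width': 0.085} 0.0187
```
View pics/top0.png

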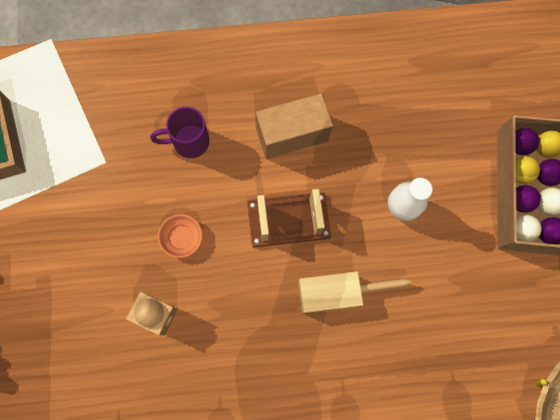

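View pics/scene0.png

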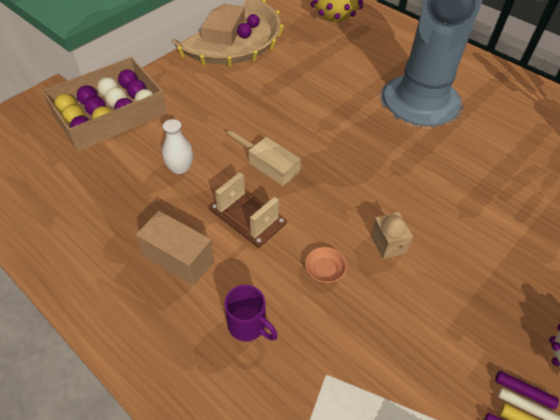

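The top view shows the stand at about (289,219), vase (408,200) on its -y side, dish (180,236) on +y, former (150,313), and sleeve (331,292) with the rod pointing right to (410,283). The rod will go in from the dish side. The scene view agrees: stand (248,212), former (392,235), sleeve (275,160).

```bash
cat > h.py <<'E'
from workcell import env
import cv2,numpy as np
from scipy.spatial.transform import Rotation as R
def snap(n):
    c=env.calibration(n); im=env.snapshot(n); return im,c
def ray(c,uv):
    p=cv2.undistortPoints(np.array(uv,float).reshape(-1,1,2),c["intrinsics"],np.array(c["dist_coeffs"],float)).reshape(-1,2)
    T=np.array(c["cam_to_world"]); d=np.c_[p,np.ones(len(p))]@T[:3,:3].T
    return T[:3,3],d
def plane(c,uv,z):
    o,d=ray(c,uv); return o+d*((z-o[2])/d[:,2])[:,None]
def tri(c1,a,c2,b):
    o1,d1=ray(c1,[a]);o2,d2=ray(c2,[b]);d1,d2=d1[0],d2[0]
    s=np.linalg.lstsq(np.c_[d1,-d2],o2-o1,rcond=None)[0]
    p,q=o1+s[0]*d1,o2+s[1]*d2; return (p+q)/2,np.linalg.norm(p-q)
def proj(c,P):
    T=np.linalg.inv(np.array(c["cam_to_world"]));r,_=cv2.Rodrigues(T[:3,:3])
    return cv2.projectPoints(np.array(P,float).reshape(-1,3),r,T[:3,3],np.array(c["intrinsics"]),np.array(c["dist_coeffs"],float))[0].reshape(-1,2)
def totool(dp,s=None):
    s=s or env.sense(); return R.from_rotvec(s["eef_rot"]).inv().apply(dp)
E
python3 - <<'E'
from h import *
c=env.calibration("top")
for n,uv,z in [("stand",(289,219),12),("former dome",(149,312),84),("mug",(187,130),60),("dish",(181,236),10),("vase",(404,205),40),("carton",(293,112),80),("rodnose",(409,283),20),("sleeve top",(331,288),43)]:
    print(n,plane(c,[uv],z/1000)[0].round(3))
a=cv2.imread("pics/top0.png");b=cv2.imread("pics/scene0.png")
f=lambda i,x,y,w,h,k:cv2.resize(i[y:y+h,x:x+w],None,fx=k,fy=k,interpolation=cv2.INTER_CUBIC)
A=f(a,240,180,180,140,4.4);cv2.imwrite("pics/a.png",A)
B=np.hstack([f(a,115,280,70,65,5.7),f(b,365,200,70,65,5.7)]);C=np.hstack([f(b,205,120,110,62*2-4,2)]) 
cv2.imwrite("pics/b.png",B)
E
```

```text
stand [ 0.593 -0.063  0.012]
former dome [0.442 0.197 0.084]
mug [0.773 0.112 0.06 ]
dish [0.582 0.144 0.01 ]
vase [ 0.592 -0.276  0.04 ]
carton [ 0.78  -0.088  0.08 ]
rodnose [ 0.45  -0.267  0.02 ]
sleeve top [ 0.453 -0.12   0.043]
```

View pics/a.png

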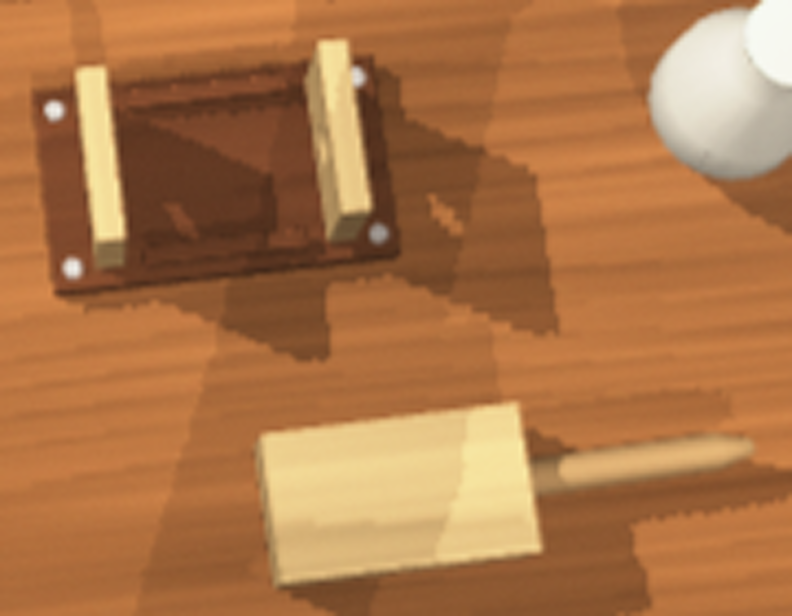

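The close-up shows the stand base screws at crop (54,110), (72,268), (378,233), the sleeve top corners at (259,433), (519,403), (541,551), (276,586), and the rod from the mouth (533,475) to the nose (752,445). Next: compute the poses.

```bash
python3 - <<'E'
from h import *
c=env.calibration("top")
t=lambda pts:np.array([[240+x/4.4-.4,180+y/4.4-.4] for x,y in pts])
S=plane(c,t([(54,110),(378,233),(72,268),(35,92),(55,291),(399,255),(370,58)]),.0125)
print("stand centre screws",((S[0]+S[1])/2).round(4),"base",S[3:].mean(0).round(4))
print(np.linalg.norm(S[3]-S[4]),np.linalg.norm(S[4]-S[5]),np.linalg.norm(S[5]-S[6]))
y=(S[3]+S[4]-S[5]-S[6]);print("stand yaw",np.arctan2(-y[0],y[1]), "from diag")
K=plane(c,t([(259,433),(276,586),(541,551),(519,403)]),.043)
print("sleeve sides",[np.linalg.norm(K[i]-K[(i+1)%4]).round(4) for i in range(4)])
y=K[0]+K[1]-K[2]-K[3];y/=np.linalg.norm(y);print("sleeve yaw",np.arctan2(-y[0],y[1]),"mid",K.mean(0).round(4),"mouth",((K[2]+K[3])/2).round(4))
r=plane(c,t([(752,447),(548,474)]),.02);d=r[1]-r[0];print("rod",r.round(4),"yaw",np.arctan2(-d[0],d[1]))
# former by color? quick view of masks
im=cv2.imread("pics/top0.png");
E
```

```text
stand centre screws [ 0.5944 -0.0617  0.0125] base [ 0.5936 -0.0615  0.0125]
0.08804981667413342 0.14784787007448147 0.08794464912476307
stand yaw 0.00187444199965583 from diag
sleeve sides [np.float64(0.0616), np.float64(0.1079), np.float64(0.0601), np.float64(0.1071)]
sleeve yaw 0.018089636180726964 mid [ 0.4474 -0.1181  0.043 ] mouth [ 0.4483 -0.1719  0.043 ]
rod [[ 0.4526 -0.2701  0.02  ]
 [ 0.4503 -0.1839  0.02  ]] yaw 0.02672218699200316
```

View pics/b.png

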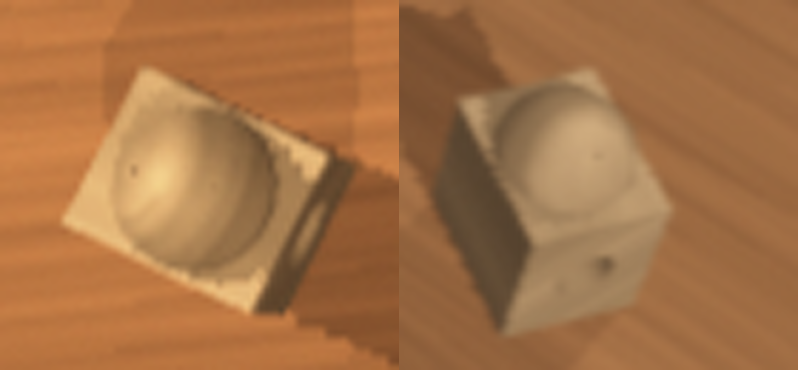

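The left crop shows the former's top-face corners at (147,67), (62,220), (258,312), (333,152), with its bore opening in the short face at right (308,230). The right crop shows the plain face, with only a knot at (602,267).

```bash
python3 - <<'E'
from h import *
c=env.calibration("top")
t=lambda pts:np.array([[115+x/5.7-.4,280+y/5.7-.4] for x,y in pts])
K=plane(c,t([(147,67),(62,220),(256,312),(333,153)]),.06)
print([np.linalg.norm(K[i]-K[(i+1)%4]).round(4) for i in range(4)],K.mean(0).round(4))
y=K[0]+K[1]-K[2]-K[3];y/=np.linalg.norm(y);yaw=np.arctan2(-y[0],y[1]);print("former yaw",yaw)
s=env.sense();M=R.from_rotvec(s["eef_rot"]).as_matrix();print(M.round(3))
print("tool y angle",np.arctan2(M[1,1],M[0,1]))
print("to former",totool(np.r_[K.mean(0)[:2],.16]-s["tcp_pos"]).round(4))
E
```

```text
[np.float64(0.0516), np.float64(0.0658), np.float64(0.0518), np.float64(0.0635)] [0.4429 0.2003 0.06  ]
former yaw -0.5285087225277925
[[ 0.965  0.263 -0.001]
 [ 0.263 -0.965  0.002]
 [-0.    -0.002 -1.   ]]
tool y angle -1.3049237057299683
to former [ 0.4801 -0.7259  0.0717]
```

Call:
jog_arm --moves '[[[0.085, 0.38, -0.34, 0, -0.776], [0.085, 0.38, -0.34, 0, -0.776], [0.085, 0.38, -0.34, 0, -0.776], [0.085, 0.38, -0.34, 0, -0.776], [0.085, 0.38, -0.34, 0, -0.776], [0.085, 0.38, -0.34, 0, -0.776], [0.085, 0.38, -0.34, 0, -0.776], [0.085, 0.38, -0.34, 0, -0.776], [0.085, 0.38, -0.34, 0, -0.776], [0.085, 0.38, -0.34, 0, -0.776], [0.085, 0.38, -0.34, 0, -0.776], [0.085, 0.48, -0.726, 0, -0.776], [0.085, 0.48, -0.726, 0, -0.776], [0.085, 0.48, -0.726, 0, -0.776], [0.085, 0.48, -0.726, 0, -0.776], [0.085, 0.48, -0.726, 0, -0.776], [0.085, 0.48, -0.726, 0, -0.776], [0.085, 0.48, -0.726, 0, -0.776], [0.085, 0.48, -0.726, 0, -0.776], [0.085, 0.48, -0.726, 0, -0.776]]]'

```text
clock: 2.1
tcp_pos: [0.4413, 0.2077, 0.232]
eef_rot: [-2.711, -1.578, -0.005]
wrist_force: [-0.8, -0.1, -0.0]
width: 0.085
finger_force: 0.0
```

```bash
cat >> h.py <<'E'
def rel(target,yangle):
    "tool-axis shift to a world TCP point and turn to bring tool y to a world angle (mod pi)"
    s=env.sense();M=R.from_rotvec(s["eef_rot"]).as_matrix();a=np.arctan2(M[1,1],M[0,1])
    th=-((yangle-a+np.pi/2)%np.pi-np.pi/2)
    return totool(np.array(target)-s["tcp_pos"],s).round(4),round(th,4),"q7",round(s["joint_pos"][6],2)
E
python3 - <<'E'
from h import *
print(rel([.4429,.2003,.022],-.5285))
im,c=snap("wrist");cv2.imwrite("pics/w1.png",im[:,:,::-1])
for k in ([.4429,.2003,.06],):print(proj(c,k))
E
```

```text
(array([-0.0068,  0.0056,  0.21  ]), np.float64(0.0121), 'q7', np.float64(-1.13))
[[284.94372498 199.79496029]]
```

View pics/w1.png

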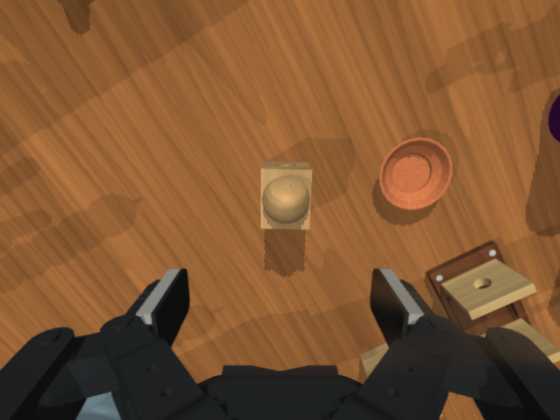

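The wrist view shows the former's top face centred at about (286,199), square to the fingers, and its predicted position was (285,200). I'll let the arm settle and re-read.

Call:
jog_arm --moves '[[[0.085, 0, 0, 0.05, 0.012], [0.085, 0, 0, 0.1, 0.012], [0.085, 0, 0, 0.1, 0.012], [0.085, 0, 0, 0.1, 0.012]]]'

```text
clock: 2.55
tcp_pos: [0.4426, 0.1976, 0.1307]
eef_rot: [-2.735, -1.544, 0.005]
wrist_force: [1.1, 0.4, 0.3]
width: 0.0849
finger_force: 0.0
```

```bash
python3 -c "
from h import *
print(rel([.4429,.2003,.022],-.5285))"
```

```text
(array([ 0.0027, -0.0009,  0.1087]), np.float64(-0.0143), 'q7', np.float64(-1.26))
```

Call:
jog_arm --moves '[[[0.085, 0.001, 0, 0.05, -0.01], [0.085, 0.001, 0, 0.09, -0.01], [0.085, 0.001, 0, 0.109, -0.01], [0.085, 0.001, 0, 0.109, -0.01], [0.085, 0.001, 0, 0.109, -0.01], [0.04, 0.001, 0, 0.109, -0.01], [0.04, 0.001, 0, 0.109, -0.01], [0.04, 0.001, 0, 0.109, -0.01], [0.04, 0.001, 0, 0.109, -0.01], [0.04, 0.001, 0, 0.109, -0.01], [0.04, 0.001, 0, 0.109, -0.01]]]' --clamp_n 50

```text
clock: 3.65
tcp_pos: [0.4455, 0.201, 0.0243]
eef_rot: [2.726, 1.56, 0.006]
wrist_force: [-0.8, -0.4, 6.3]
width: 0.051
finger_force: 53.3
```

```bash
python3 -c "
from h import *
print(rel([.4429,.2003,.022],-.5285))"
```

```text
(array([-0.002 , -0.0019,  0.0023]), np.float64(-0.0027), 'q7', np.float64(-1.42))
```

Call:
jog_arm --moves '[[[0.04, 0, 0, -0.05, 0], [0.04, 0, 0, -0.1, 0], [0.04, 0, 0, -0.12, 0], [0.04, 0, 0, -0.12, 0], [0.04, 0, 0, -0.12, 0]]]'

```text
clock: 4.15
tcp_pos: [0.4437, 0.1999, 0.1426]
eef_rot: [2.726, 1.56, 0.001]
wrist_force: [0.3, -0.3, -2.3]
width: 0.051
finger_force: 53.2
```

```bash
python3 -c "
from h import *
print(rel([.594,-.0617,.147],0.002))"
```

```text
(array([-0.1494,  0.2621, -0.004 ]), np.float64(-0.5332), 'q7', np.float64(-1.25))
```

Call:
jog_arm --moves '[[[0.04, -0.025, 0.044, 0, -0.09], [0.04, -0.05, 0.087, 0, -0.18], [0.04, -0.075, 0.131, 0, -0.27], [0.04, -0.1, 0.175, 0, -0.36], [0.04, -0.125, 0.218, 0, -0.45], [0.04, -0.149, 0.262, -0.004, -0.533], [0.04, -0.149, 0.262, -0.004, -0.533], [0.04, -0.149, 0.262, -0.004, -0.533], [0.04, -0.149, 0.262, -0.004, -0.533], [0.04, -0.149, 0.262, -0.004, -0.533]]]'

```text
clock: 5.15
tcp_pos: [0.5927, -0.0581, 0.1453]
eef_rot: [-2.213, -2.226, 0.001]
wrist_force: [-0.4, 0.2, -1.0]
width: 0.0514
finger_force: 53.2
```

```bash
python3 - <<'E'
from h import *
print(rel([.594,-.0617,.147],0.002))
im,c=snap("wrist");cv2.imwrite("pics/w2.png",im[:,:,::-1]); np.savez("c2",**{k:np.array(v) for k,v in c.items()})
im2,c2=snap("top");cv2.imwrite("pics/t2.png",im2[:,:,::-1])
s=env.sense();o=np.array(s["tcp_pos"])
print(o,proj(c,[[.594,-.0617,.012],[.594,-.0117,.073],[.594,-.1117,.073]]).round(1), proj(c,[[.594-.039,-.0617,.146-.04-.019+.06+.005]]))
E
```

```text
(array([-0.0036,  0.0013, -0.0017]), np.float64(0.0039), 'q7', np.float64(-0.24))
[ 0.59333546 -0.05864921  0.14602804] [[281.4 207.5]
 [282.4 161.4]
 [281.2 290.9]] [[202.3996641  285.36109868]]
```

View pics/w2.png

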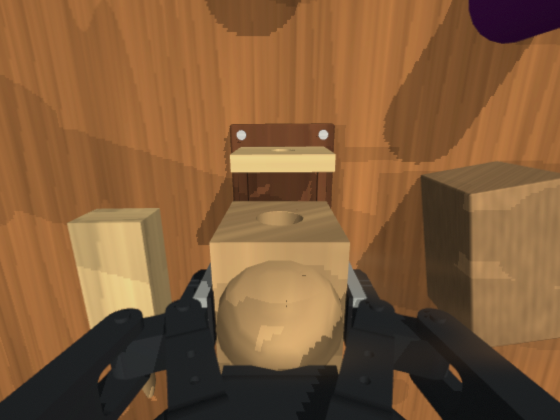

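The wrist view shows the held former: +y face lower edge (237,202)–(330,202), upper edge (213,240)–(348,240). The stand's far screws are at (241,135), (323,134), and the cheek top edges run from column 232 to 334 at rows 155–171.

```bash
python3 - <<'E'
from h import *
c=np.load("c2.npz")
f=cv2.imread("pics/w2.png");g=f.astype(int)
m=((g.min(2)>165)).astype(np.uint8);m[150:]=0;m[:,:200]=0;m[:,360:]=0
n,l,st,ce=cv2.connectedComponentsWithStats(m);print(ce[1:].round(1),st[1:,4])
print("screws",plane(c,ce[1:],.0125).round(4))
print("base far corners",plane(c,[(230,125),(334.5,124)],.012).round(4))
print("cheek top near edge",plane(c,[(232,170.5),(334.5,170.5)],.073).round(4), "far edge",plane(c,[(237,148),(330,148)],.073).round(4))
print("former low",plane(c,[(237,202),(330,202)],.122).round(4),"top",plane(c,[(213,240),(348.5,240)],.182).round(4))
E
```

```text
[[240.9 134.6]
 [322.8 134.2]] [60 62]
screws [[0.5588 0.0028 0.0125]
 [0.6287 0.0036 0.0125]]
base far corners [[0.5498 0.0106 0.012 ]
 [0.6383 0.012  0.012 ]]
cheek top near edge [[ 0.5594 -0.0182  0.073 ]
 [ 0.6299 -0.0177  0.073 ]] far edge [[ 0.5633 -0.003   0.073 ]
 [ 0.626  -0.0025  0.073 ]]
former low [[ 0.569  -0.0276  0.122 ]
 [ 0.6198 -0.0272  0.122 ]] top [[ 0.5683 -0.0259  0.182 ]
 [ 0.6173 -0.0256  0.182 ]]
```

Call:
jog_arm --moves '[[[0.04, -0.003, 0.0007, 0.02, 0], [0.04, -0.003, 0.0007, 0.035, 0], [0.04, -0.003, 0.0007, 0.035, 0], [0.04, -0.003, 0.0007, 0.035, 0], [0.04, -0.003, 0.0007, 0.035, 0]]]'

```text
clock: 5.75
tcp_pos: [0.5954, -0.0634, 0.112]
eef_rot: [2.218, 2.224, 0.001]
wrist_force: [-0.5, 0.4, -1.2]
width: 0.0514
finger_force: 53.2
```

```bash
python3 -c "
from h import *
print(rel([.594,-.062,.036],0.006))"
```

```text
(array([ 0.0014, -0.0015,  0.076 ]), np.float64(-0.0034), 'q7', np.float64(-0.27))
```

Call:
jog_arm --moves '[[[0.04, 0.001, -0.001, 0.03, 0], [0.04, 0.001, -0.001, 0.05, 0], [0.04, 0.001, -0.001, 0.06, 0], [0.04, 0.001, -0.001, 0.068, 0], [0.04, 0.001, -0.001, 0.073, 0], [0.04, 0.001, -0.001, 0.073, 0], [0.04, 0.001, -0.001, 0.073, 0]]]'

```text
clock: 6.45
tcp_pos: [0.5946, -0.0628, 0.0391]
eef_rot: [2.218, 2.223, 0.002]
wrist_force: [0.4, -1.0, -1.9]
width: 0.0513
finger_force: 53.3
```

```bash
python3 -c "
from h import *
print(rel([.594,-.062,.036],0.006))"
```

```text
(array([ 0.0008, -0.0006,  0.0031]), np.float64(-0.0039), 'q7', np.float64(-0.33))
```

Call:
jog_arm --moves '[[[0.04, 0, 0, 0.002, 0], [0.04, 0, 0, 0.003, 0], [0.04, 0, 0, 0.004, 0], [0.04, 0, 0, 0.004, 0]]]'

```text
clock: 6.85
tcp_pos: [0.5947, -0.0629, 0.0365]
eef_rot: [2.218, 2.223, -0.0]
wrist_force: [-4.7, -0.2, 8.6]
width: 0.0513
finger_force: 54.4
```

Call:
jog_arm --moves '[[[0.085, 0, 0, 0, 0], [0.085, 0, 0, 0, 0], [0.085, 0, 0, 0, 0], [0.085, 0, 0, 0, 0], [0.085, 0, 0, -0.05, 0], [0.085, 0, 0, -0.1, 0], [0.085, 0, 0, -0.15, 0], [0.085, 0, 0, -0.15, 0], [0.085, 0, 0, -0.15, 0]]]'

```text
clock: 7.75
tcp_pos: [0.5951, -0.0629, 0.1861]
eef_rot: [2.217, 2.221, 0.003]
wrist_force: [-0.5, -0.2, -1.0]
width: 0.0853
finger_force: 0.0
```

```bash
python3 - <<'E'
from h import *
im,c=snap("wrist");np.savez("c3",**{k:np.array(v) for k,v in c.items()})
im2,c2=snap("top")
a=cv2.resize(im[140:420,190:375],None,fx=2,fy=2);b=cv2.resize(im2[180:320,240:345],None,fx=4,fy=4)
b2=np.zeros((560,b.shape[1],3),np.uint8);b2[:b.shape[0]]=b[:560]
cv2.imwrite("pics/s3.png",np.hstack([a,b2])[:,:,::-1]);cv2.imwrite("pics/w3.png",im[:,:,::-1])
E
```

```text
(no output)
```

View pics/s3.png

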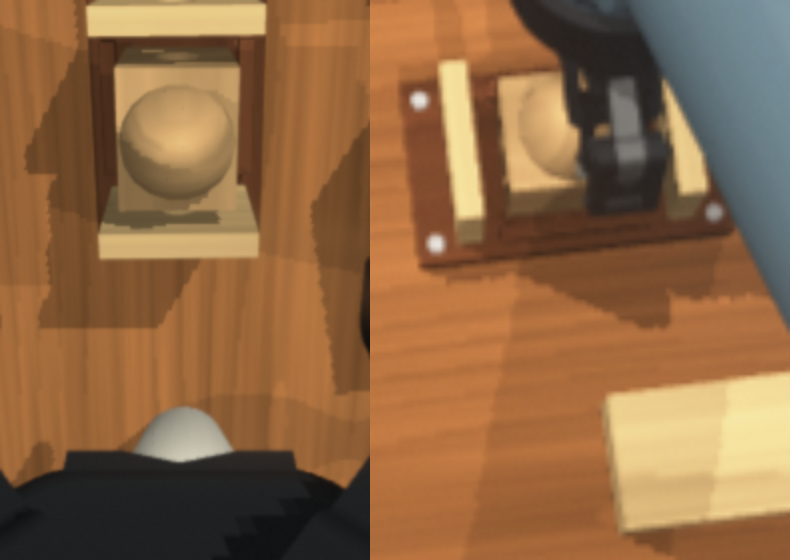

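Left panel: the former sits between the cheeks, with its top face spanning columns 115–240 at row 65. The far cheek's front top edge spans 87–265 at row 12, and the near cheek's top spans 98–258 at row 235. It looks seated; checking numerically.

```bash
python3 - <<'E'
from h import *
c=np.load("c3.npz")
t=lambda p:[(190+x/2-.25,140+y/2-.25) for x,y in p]
print("former top corners",plane(c,t([(114,65),(240,67),(118,210),(239,211)]),.072).round(4))
print("far cheek inner top edge",plane(c,t([(87,10),(265,8)]),.073).round(4))
print("near cheek",plane(c,t([(98,235),(258,235)]),.073).round(4))
print(rel([.5,0,.2],0.02))
E
```

```text
former top corners [[ 0.5682 -0.0311  0.072 ]
 [ 0.6202 -0.0318  0.072 ]
 [ 0.5682 -0.0955  0.072 ]
 [ 0.6217 -0.0959  0.072 ]]
far cheek inner top edge [[ 0.5582 -0.0089  0.073 ]
 [ 0.6293 -0.0079  0.073 ]]
near cheek [[ 0.5591 -0.1071  0.073 ]
 [ 0.6304 -0.1071  0.073 ]]
(array([ 0.0634, -0.0925, -0.017 ]), np.float64(-0.0181), 'q7', np.float64(-0.22))
```

```bash
python3 -c "
from h import *
print(rel([.4507,-.2,.1],0.022))"
```

```text
(array([-0.1365, -0.1419,  0.0832]), np.float64(-0.0201), 'q7', np.float64(-0.22))
```

Call:
jog_arm --moves '[[[0.085, -0.035, -0.036, 0, 0], [0.085, -0.07, -0.072, 0, 0], [0.085, -0.105, -0.108, 0.03, -0.02], [0.085, -0.137, -0.142, 0.06, -0.02], [0.085, -0.137, -0.142, 0.083, -0.02], [0.085, -0.137, -0.142, 0.083, -0.02], [0.085, -0.137, -0.142, 0.083, -0.02]]]'

```text
clock: 8.55
tcp_pos: [0.4513, -0.1989, 0.1001]
eef_rot: [-2.194, -2.243, -0.001]
wrist_force: [1.0, 0.7, -0.4]
width: 0.0848
finger_force: 0.0
```

```bash
python3 - <<'E'
from h import *
print(rel([.4507,-.2,.006],0.022))
im,c=snap("wrist");cv2.imwrite("pics/w4.png",im[:,:,::-1]);np.savez("c4",**{k:np.array(v) for k,v in c.items()})
print(proj(c,[[.4507,-.2,.02],[.4526,-.27,.02],[.4483,-.172,.02]]).round(1))
E
```

```text
(array([-0.0014, -0.0004,  0.0941]), np.float64(0.0003), 'q7', np.float64(0.11))
[[279.1 223.8]
 [279.5 305.2]
 [276.7 187.2]]
```

Call:
jog_arm --moves '[[[0.085, -0.001, 0, 0.04, 0], [0.085, -0.001, 0, 0.075, 0], [0.085, -0.001, 0, 0.094, 0], [0.085, -0.001, 0, 0.094, 0], [0.085, -0.001, 0, 0.094, 0], [0.005, -0.001, 0, 0.094, 0], [0.005, -0.001, 0, 0.094, 0], [0.005, -0.001, 0, 0.094, 0], [0.005, -0.001, 0, 0.094, 0], [0.005, -0.001, 0, 0.094, 0], [0.005, -0.001, 0, 0.094, 0], [0.005, -0.001, 0, 0.094, 0], [0.005, -0.001, 0, 0.094, 0]]]' --clamp_n 80

```text
clock: 9.9
tcp_pos: [0.4524, -0.2014, 0.0075]
eef_rot: [2.197, 2.245, -0.0]
wrist_force: [-1.0, -0.1, 3.0]
width: 0.0136
finger_force: 78.0
```

```bash
python3 -c "
from h import *
print(rel([.4507,-.2,.006],0.022))"
```

```text
(array([ 0.0015, -0.0016,  0.0015]), np.float64(-0.0002), 'q7', np.float64(-0.02))
```

Call:
jog_arm --moves '[[[0.005, 0, 0, -0.002, 0], [0.005, -0.02, 0, -0.002, 0], [0.005, -0.04, 0, -0.002, 0], [0.005, -0.06, 0, -0.002, 0], [0.005, -0.08, 0, -0.002, 0], [0.005, -0.1, 0, -0.002, 0], [0.005, -0.12, 0, -0.002, 0], [0.005, -0.14, 0, -0.002, 0], [0.005, -0.16, 0, -0.002, 0], [0.005, -0.16, 0, -0.002, 0], [0.005, -0.16, 0, -0.002, 0]]]' --clamp_n 100

```text
clock: 11.0
tcp_pos: [0.4551, -0.3604, 0.0087]
eef_rot: [-2.197, -2.244, -0.001]
wrist_force: [0.1, 0.6, -1.1]
width: 0.0129
finger_force: 99.0
```

```bash
python3 - <<'E'
from h import *
print(rel([.45,-.36,.002],.022))
im,c=snap("top");cv2.imwrite("pics/t5.png",cv2.resize(im[180:330,280:510],None,fx=3.4,fy=3.4,interpolation=cv2.INTER_CUBIC)[:,:,::-1]);np.savez("c5",**{k:np.array(v) for k,v in c.items()})
E
```

```text
(array([ 0.0005, -0.0051,  0.0067]), np.float64(-0.0009), 'q7', np.float64(0.27))
```

View pics/t5.png

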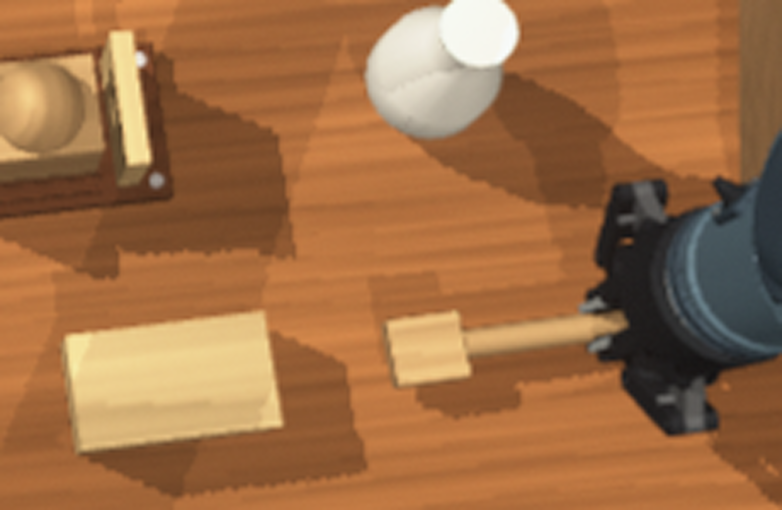

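The top crop shows the rod clear of the sleeve, its grip at crop (386–468, 312–386), still square and held by the shaft. I'll lower and release it.

Call:
jog_arm --moves '[[[0.005, 0, 0, 0.004, 0], [0.005, 0, 0, 0.007, 0], [0.005, 0, 0, 0.007, 0], [0.03, 0, 0, 0.007, 0], [0.05, 0, 0, 0.007, 0], [0.085, 0, 0, 0.007, 0], [0.085, 0, 0, 0.007, 0], [0.085, 0, 0, 0.007, 0], [0.085, 0, 0, -0.04, 0], [0.085, 0, 0, -0.09, 0], [0.085, 0.05, 0, -0.09, 0], [0.085, 0.1, 0, -0.09, 0], [0.085, 0.1, 0, -0.09, 0], [0.085, 0.1, 0, -0.09, 0]]]'

```text
clock: 12.45
tcp_pos: [0.4536, -0.2594, 0.0996]
eef_rot: [2.192, 2.25, -0.001]
wrist_force: [0.1, -0.7, 0.2]
width: 0.0851
finger_force: 0.0
```

```bash
python3 - <<'E'
from h import *
im,c=snap("wrist");np.savez("c6",**{k:np.array(v) for k,v in c.items()})
cv2.imwrite("pics/w6.png",im[:,:,::-1])
s=env.sense();print(np.round(s["tcp_pos"],4))
E
```

```text
[ 0.4535 -0.2613  0.0994]
```

View pics/w6.png

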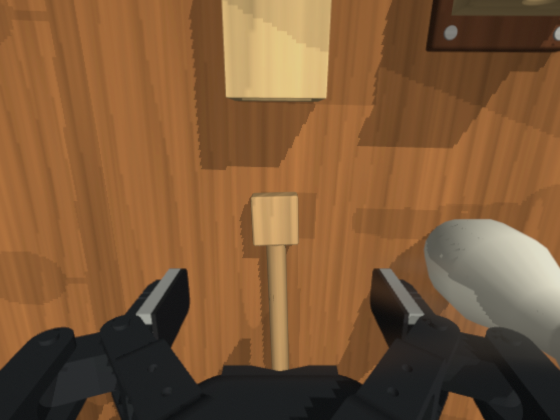

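The wrist view shows the rod lying flat, grip corners (251,197), (297,195), (298,244), (253,245), with its shaft running to (280,370).

```bash
python3 - <<'E'
from h import *
c=np.load("c6.npz")
K=plane(c,[(251.5,197),(297,195.5),(298,243.5),(253,244.5)],.016)
print([np.linalg.norm(K[i]-K[(i+1)%4]).round(4) for i in range(4)],K.mean(0).round(4))
r=plane(c,[(277.5,246),(280.5,365)],.014);d=r[0]-r[1];y=np.arctan2(-d[0],d[1])
e=K[0]+K[1]-K[2]-K[3];print(r.round(4),"yaw shaft",y,"grip",np.arctan2(-e[0],e[1]))
print(rel(np.r_[K.mean(0)[:2],.06],y))
E
```

```text
[np.float64(0.0338), np.float64(0.0384), np.float64(0.035), np.float64(0.0381)] [ 0.4498 -0.2595  0.016 ]
[[ 0.4524 -0.2811  0.014 ]
 [ 0.4579 -0.3954  0.014 ]] yaw shaft 0.04853928923920131 grip 0.04762522691767047
(array([ 0.0019, -0.0036,  0.0394]), np.float64(-0.0254), 'q7', np.float64(0.2))
```

Call:
jog_arm --moves '[[[0.085, 0.001, -0.003, 0.04, -0.025], [0.085, 0.001, -0.003, 0.08, -0.025], [0.085, 0.001, -0.003, 0.098, -0.025], [0.085, 0.001, -0.003, 0.098, -0.025], [0.085, 0.001, -0.003, 0.098, -0.025], [0.06, 0.001, -0.003, 0.098, -0.025], [0.025, 0.001, -0.003, 0.098, -0.025], [0.025, 0.001, -0.003, 0.098, -0.025], [0.025, 0.001, -0.003, 0.098, -0.025], [0.025, 0.001, -0.003, 0.098, -0.025], [0.025, 0.001, -0.003, 0.098, -0.025]]]' --clamp_n 60

```text
clock: 13.6
tcp_pos: [0.4517, -0.2608, 0.0026]
eef_rot: [2.167, 2.271, 0.0]
wrist_force: [-0.6, 0.1, 6.6]
width: 0.0343
finger_force: 60.9
```

Call:
jog_arm --moves '[[[0.025, 0, 0, 0, 0], [0.025, 0, 0, 0, 0], [0.025, 0, 0, -0.03, 0], [0.025, 0, 0, -0.07, 0], [0.025, 0, 0, -0.11, 0], [0.025, 0, 0, -0.13, 0], [0.025, 0, 0, -0.13, 0]]]' --clamp_n 110

```text
clock: 14.3
tcp_pos: [0.4529, -0.2613, 0.1345]
eef_rot: [2.164, 2.268, 0.001]
wrist_force: [0.6, -0.1, -0.6]
width: 0.033
finger_force: 109.8
```

```bash
python3 -c "
from h import *
print(rel([.452,.185,.134],.048),rel([.593,.185,.134],.008))"
```

```text
(array([ 0.4459,  0.0201, -0.0014]), np.float64(-0.001), 'q7', np.float64(0.25)) (array([ 0.4392,  0.161 , -0.0006]), np.float64(0.039), 'q7', np.float64(0.25))
```

Call:
jog_arm --moves '[[[0.025, 0.03, 0.001, 0, 0], [0.025, 0.075, 0.003, 0, 0], [0.025, 0.12, 0.005, 0, 0], [0.025, 0.165, 0.007, 0, 0], [0.025, 0.21, 0.009, 0, 0], [0.025, 0.255, 0.011, 0, 0], [0.025, 0.3, 0.013, 0, 0], [0.025, 0.345, 0.015, 0, 0], [0.025, 0.39, 0.018, 0, 0], [0.025, 0.43, 0.02, 0, 0], [0.025, 0.446, 0.02, 0, 0], [0.025, 0.445, 0.05, 0, 0.01], [0.025, 0.443, 0.09, 0, 0.02], [0.025, 0.441, 0.13, 0, 0.03], [0.025, 0.439, 0.161, 0, 0.039], [0.025, 0.439, 0.161, 0, 0.039], [0.025, 0.439, 0.161, 0, 0.039], [0.025, 0.439, 0.161, 0, 0.039]]]'

```text
clock: 16.1
tcp_pos: [0.5882, 0.1861, 0.1297]
eef_rot: [-2.209, -2.231, 0.005]
wrist_force: [-0.0, -0.6, -0.4]
width: 0.0332
finger_force: 109.8
```

```bash
python3 - <<'E'
from h import *
print(rel([.593,.185,.0366],.008))
im,c=snap("wrist");np.savez("c7",**{k:np.array(v) for k,v in c.items()});cv2.imwrite("pics/w7.png",im[:,:,::-1])
im,c=snap("scene");cv2.imwrite("pics/s7.png",im[:,:,::-1])
im,c=snap("top");cv2.imwrite("pics/t7.png",im[:,:,::-1])
E
```

```text
(array([-0.0011,  0.0051,  0.093 ]), np.float64(0.0018), 'q7', np.float64(-0.71))
```

Call:
jog_arm --moves '[[[0.025, 0, 0.001, 0.03, 0], [0.025, 0, 0.001, 0.06, 0], [0.025, 0, 0.001, 0.08, 0], [0.025, 0, 0.001, 0.097, 0], [0.025, 0, 0.001, 0.097, 0], [0.025, 0, 0.001, 0.097, 0], [0.025, 0, 0.001, 0.097, 0]]]'

```text
clock: 16.95
tcp_pos: [0.5929, 0.1867, 0.0358]
eef_rot: [2.212, 2.23, 0.004]
wrist_force: [-0.1, 0.2, -0.7]
width: 0.0334
finger_force: 109.9
```

```bash
python3 - <<'E'
from h import *
print(rel([.593,.185,.0366],.008))
a,ca=snap("top");b,cb=snap("scene");w,cw=snap("wrist")
for n,i,c in(("a",a,ca),("b",b,cb),("w",w,cw)):
    cv2.imwrite(f"pics/{n}8.png",i[:,:,::-1]);np.savez(f"{n}8",**{k:np.array(v) for k,v in c.items()})
P=[[.594,.015,.042],[.594,-.006,.042]];pa,pb=proj(ca,P),proj(cb,P);print(pa.round(1),pb.round(1))
f=lambda i,p:cv2.resize(i[int(p[1])-34:int(p[1])+34,int(p[0])-49:int(p[0])+49],None,fx=8.1,fy=8.1,interpolation=cv2.INTER_CUBIC)[::1]
A=cv2.resize(a[int(pa[0,1])-37:int(pa[0,1])+37,int(pa[0,0])-50:int(pa[0,0])+50],(800,592//2*2))
A=cv2.resize(a[190:250,190:290],(400,240),interpolation=cv2.INTER_CUBIC);B=cv2.resize(b[185:245,225:325],(400,240),interpolation=cv2.INTER_CUBIC)
W=cv2.resize(w,(400,300))
cv2.imwrite("pics/m8.png",np.vstack([np.hstack([A,B]),np.hstack([W,np.zeros_like(W)])])[:,:,::-1])
E
```

```text
(array([-0.0017,  0.0001, -0.0008]), np.float64(0.0002), 'q7', np.float64(-0.79))
[[247.9 219.3]
 [259.3 218.2]] [[275.1 224.8]
 [267.6 219.1]]
```

View pics/m8.png

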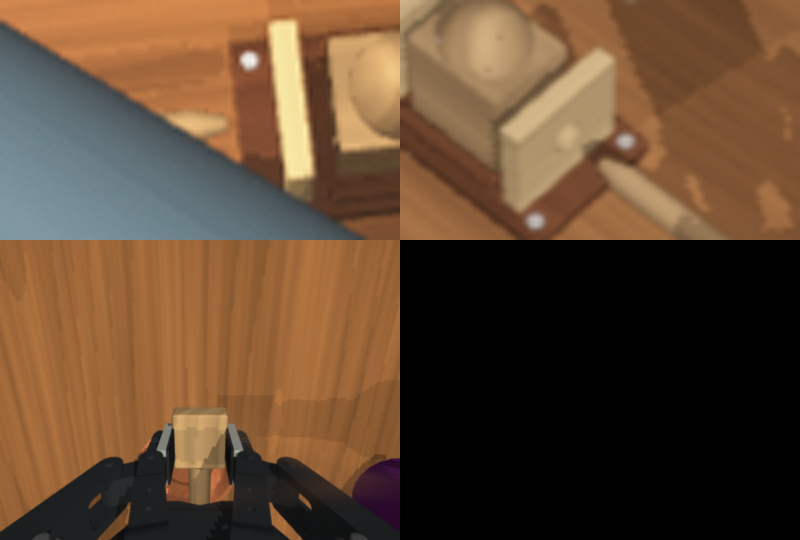

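Top panel: nose at (226,125). Scene panel: nose at about (602,163), with the hole's light centre at (568,138). Wrist panel: the grip is held square. Now to triangulate the nose.

```bash
python3 - <<'E'
from h import *
a=np.load("a8.npz");b=np.load("b8.npz");w=np.load("w8.npz")
pa=(190+226/4-.4,190+125/4-.4);pb=(225+203/4-.4,185+163/4-.4);hb=(225+168.5/4-.4,185+138/4-.4)
print("nose",tri(a,pa,b,pb)); 
# hole: intersect scene ray with outer cheek plane y=-0.006
o,d=ray(b,[hb]);print("hole at y=-.006",o+d[0]*((-.006-o[1])/d[0,1]))
print("nose by scene ray at y=.0155",[ (o+e*((.0155-o[1])/e[1])).round(4) for e in ray(b,[pb])[1]])
# grip in wrist: top-face corners
K=plane(w,[(x*1.4,(y-240)*1.4) for x,y in[(173,414),(227,414),(226,467),(175,467)]],.05);print(K.round(4),K.mean(0).round(4))
e=K[0]+K[1]-K[2]-K[3];print("yaw",np.arctan2(-e[0],e[1]))
# shaft left/right brightness edges not needed
E
```

```text
nose (array([0.59288277, 0.01709977, 0.04013026]), np.float64(0.0034928055848843834))
hole at y=-.006 [ 0.59659091 -0.006       0.04457219]
nose by scene ray at y=.0155 [array([0.5937, 0.0155, 0.0401])]
[[0.576  0.2081 0.05  ]
 [0.6093 0.2083 0.05  ]
 [0.6103 0.1704 0.05  ]
 [0.5763 0.1701 0.05  ]] [0.593  0.1892 0.05  ]
yaw 0.017978593418469063
```

```bash
python3 - <<'E'
from h import *
b=np.load("b8.npz");a=np.load("a8.npz")
X=lambda dx,y,z:[.594+dx,y,z]
P=proj(b,[X(.036,-.006,.073),X(-.036,-.006,.073),X(.036,-.006,.012),X(.035,.0038,.0125),X(-.035,.0038,.0125),X(0,-.006,.042)])
print("crop px",((P-[225,185]+.4)*4+[400,0]).round(0).tolist())
im=cv2.cvtColor(cv2.imread("pics/b8.png"),cv2.COLOR_BGR2GRAY)
print(im[210:232,256:284])
E
```

```text
crop px [[522.0, 143.0], [620.0, 61.0], [524.0, 213.0], [539.0, 222.0], [630.0, 143.0], [572.0, 138.0]]
[[101 126 155 174 181 183 184 185 185 182 168 154 149 150 151 150 150 151
  150 150 150 148 133 116 113 114 113 111]
 [135 166 180 183 184 184 186 185 177 165 153 148 151 151 151 151 151 150
  150 150 150 149 132 116 113 114 114 113]
 [169 181 184 184 184 186 184 176 161 149 148 150 151 151 151 151 150 150
  151 151 151 147 131 114 112 114 114 113]
 [181 183 184 185 186 184 174 157 148 149 150 151 150 150 151 151 150 151
  152 151 150 143 124 107 108 112 113 113]
 [183 184 185 186 184 173 157 148 148 150 151 151 150 150 150 150 152 152
  150 151 152 144 114  86  97 108 112 113]
 [184 186 186 183 172 157 148 149 151 151 153 154 150 147 149 151 151 151
  151 153 154 146 116  84  87  99 107 111]
 [185 185 181 168 153 148 150 151 151 153 162 165 160 150 148 151 151 151
  153 155 157 149 120  91  86  84  95 108]
 [185 178 165 153 148 150 151 151 154 165 175 177 171 160 152 151 152 153
  155 158 160 150 119  89  89  92  90 102]
 [176 161 149 148 151 151 151 152 159 174 182 181 174 162 15
[... 878 characters left out ...]
151 151 152 153 155 154 153 154 155 158 159 149 126 100  85  83  83  80
  100 130 145 150 149 146 134 110  92  85]
 [151 153 154 155 154 153 154 156 159 159 148 120  92  85  83  83  83  85
   95 120 140 150 154 157 157 152 145 129]
 [152 154 154 154 153 154 156 159 159 142 112  90  83  82  83  83  82  81
   79  98 126 142 152 158 161 162 158 151]
 [154 155 154 153 155 157 160 159 142 112  89  85  82  82  83  82  83  83
   81  83 104 130 146 154 159 161 162 160]
 [154 153 153 155 158 161 159 142 112  90  85  84  84  83  82  82  83  82
   83  83  88 111 134 147 154 159 161 162]
 [153 154 154 157 161 159 142 111  90  85  85  85  85  84  83  83  83  84
   83  76  75 101 124 136 145 153 158 160]]
```

```bash
python3 - <<'E'
from h import *
a=np.load("a8.npz");b=np.load("b8.npz")
im=cv2.imread("pics/a8.png")[214:228,232:252];print(cv2.cvtColor(im,cv2.COLOR_BGR2GRAY))
for row in (220.0,220.5,221.0):
  for pa in [(246.3,row)]:
    pb=(225+203/4-.4+.9,185+163/4-.4+.3)
    print(row,tri(a,pa,b,pb))
s=[];
print(rel([.593,.185,.0366],.008))
E
```

```text
[[127 127 128 127 128 127 129 129 129 130 131 130 130 131 133 133 111  91
   88  88]
 [129 129 130 131 130 131 132 131 132 132 133 133 134 136 136 137 108  92
   90  89]
 [131 132 133 135 134 135 137 138 138 139 138 138 138 140 140 140 118  94
   90  89]
 [130 126 132 135 144 141 140 134 136 127 137 141 141 142 141 142 123 101
   92  92]
 [148 145 152 156 163 162 160 153 149 142 145 142 138 130 138 141 132 107
   94  93]
 [162 172 174 177 178 181 180 176 172 170 166 161 157 150 142 132 130 107
   95  92]
 [126 160 185 191 192 194 191 190 187 185 182 180 177 172 152 130 125 105
   95  93]
 [ 78 109 141 170 190 196 194 191 189 186 183 179 176 169 149 130 126 105
   91  91]
 [ 76  72  78 107 143 170 184 184 179 171 166 158 153 142 128 130 132 111
   93  90]
 [ 78  78  74  71  81 115 147 159 156 146 136 129 128 129 127 133 136 113
   94  89]
 [ 84  81  80  77  74  75  92 106 116 121 129 130 130 134 137 138 138 109
   91  89]
 [ 89  85  83  80  79  76  72  69  79  98 130 138 138 139 141 141 141 117
   93  89]
 [ 91  89  87  84  81  80  77  75  71  78 102 122 135 136 136 139 141 121
   98  90]
 [ 93  92  89  88  87  83  82  80  77  73  74  86 101 115 128 135 135 128
  100  89]]
220.0 (array([0.59337024, 0.0179153 , 0.04094529]), np.float64(0.00029902576273724686))
220.5 (array([0.59277845, 0.01777032, 0.04010522]), np.float64(0.0008701910945464289))
221.0 (array([0.59218591, 0.01762531, 0.03926498]), np.float64(0.001442133852375281))
(array([-0.0014,  0.0003, -0.0009]), np.float64(-0.0), 'q7', np.float64(-0.79))
```

Call:
jog_arm --moves '[[[0.025, 0, 0.0007, -0.0013, 0], [0.025, -0.015, 0.0007, -0.0013, 0], [0.025, -0.025, 0.0007, -0.0013, 0], [0.025, -0.035, 0.0007, -0.0013, 0], [0.025, -0.045, 0.0007, -0.0013, 0], [0.025, -0.045, 0.0007, -0.0013, 0]]]'

```text
clock: 17.7
tcp_pos: [0.5933, 0.1373, 0.0353]
eef_rot: [2.216, 2.225, -0.003]
wrist_force: [0.9, 0.2, -0.7]
width: 0.0333
finger_force: 109.9
```

```bash
python3 -c "
from h import *
print(rel([.5935,.14,.0372],.008),np.round(env.sense()['torque'],2))"
```

```text
(array([ 0.0027,  0.0002, -0.0019]), np.float64(-0.0037), 'q7', np.float64(-0.72)) [-0.14 -0.07  0.02]
```

Call:
jog_arm --moves '[[[0.025, -0.008, 0, 0, 0], [0.025, -0.016, 0, 0, 0], [0.025, -0.024, 0, 0, 0], [0.025, -0.03, 0, 0, 0], [0.025, -0.03, 0, 0, 0]]]'

```text
clock: 18.2
tcp_pos: [0.5932, 0.1089, 0.0354]
eef_rot: [2.214, 2.228, -0.002]
wrist_force: [0.5, -1.0, -1.0]
width: 0.0331
finger_force: 109.9
```

```bash
python3 -c "
from h import *
print(rel([.5938,.11,.0372],.008),np.round(env.sense()['torque'],2))"
```

```text
(array([ 0.0011,  0.0006, -0.0018]), np.float64(-0.002), 'q7', np.float64(-0.67)) [-0.1  -0.09  0.08]
```

Call:
jog_arm --moves '[[[0.025, -0.012, 0, 0, 0], [0.025, -0.024, 0, 0, 0], [0.025, -0.036, 0, 0, 0], [0.025, -0.048, 0, 0, 0], [0.025, -0.055, 0, 0, 0], [0.025, -0.062, 0, 0, 0], [0.025, -0.062, 0, 0, 0]]]'

```text
clock: 18.9
tcp_pos: [0.5937, 0.0469, 0.0355]
eef_rot: [2.214, 2.228, -0.001]
wrist_force: [0.9, -0.8, -0.8]
width: 0.0334
finger_force: 109.9
```

```bash
python3 -c "
from h import *
print(rel([.5938,.048,.0372],.008),np.round(env.sense()['torque'],2))"
```

```text
(array([ 0.0011,  0.0001, -0.0017]), np.float64(-0.0017), 'q7', np.float64(-0.57)) [-0.04 -0.06  0.05]
```

Call:
jog_arm --moves '[[[0.025, -0.01, 0, 0, 0], [0.025, -0.02, 0, 0, 0], [0.025, -0.028, 0, 0, 0], [0.025, -0.033, 0, 0, 0], [0.025, -0.033, 0, 0, 0]]]'

```text
clock: 19.4
tcp_pos: [0.594, 0.014, 0.0355]
eef_rot: [2.214, 2.228, -0.001]
wrist_force: [0.3, 0.1, -0.1]
width: 0.0331
finger_force: 109.9
```

Call:
jog_arm --moves '[[[0.025, -0.002, 0, 0, 0], [0.025, -0.004, 0, 0, 0], [0.025, -0.004, 0, 0, 0]]]'

```text
clock: 19.7
tcp_pos: [0.5937, 0.0129, 0.0357]
eef_rot: [-2.211, -2.231, -0.001]
wrist_force: [0.4, 0.4, 0.9]
width: 0.0332
finger_force: 109.9
```

Call:
jog_arm --moves '[[[0.025, -0.001, 0, 0, 0], [0.025, -0.002, 0, 0, 0], [0.025, -0.002, 0, 0, 0]]]'

```text
clock: 20.0
tcp_pos: [0.5937, 0.0128, 0.0357]
eef_rot: [-2.209, -2.231, -0.005]
wrist_force: [0.6, 4.2, -1.4]
width: 0.0331
finger_force: 109.8
```

Call:
jog_arm --moves '[[[0.025, -0.001, 0, 0, 0], [0.025, -0.002, 0, 0, 0], [0.025, -0.002, 0, 0, 0]]]'

```text
clock: 20.3
tcp_pos: [0.5937, 0.0127, 0.0358]
eef_rot: [-2.206, -2.232, -0.008]
wrist_force: [1.7, 6.6, -2.0]
width: 0.0328
finger_force: 109.7
```

Call:
jog_arm --moves '[[[0.025, 0.002, 0, 0, 0], [0.04, 0.002, 0, 0, 0], [0.06, 0.002, 0, 0, 0], [0.085, 0.002, 0, 0, 0], [0.085, 0.002, 0, 0, 0], [0.085, 0.002, 0, 0, 0], [0.085, 0.002, 0, -0.03, 0], [0.085, 0.002, 0, -0.08, 0], [0.085, 0.002, 0, -0.13, 0], [0.085, 0.002, 0, -0.15, 0], [0.085, 0.05, 0, -0.15, 0], [0.085, 0.05, 0, -0.15, 0], [0.085, 0.05, 0, -0.15, 0]]]'

```text
clock: 21.6
tcp_pos: [0.5929, 0.0603, 0.1861]
eef_rot: [2.208, 2.235, 0.001]
wrist_force: [0.3, -0.9, 0.4]
width: 0.0849
finger_force: 0.0
```

```bash
python3 - <<'E'
from h import *
w,c=snap("wrist");b,cb=snap("scene");cv2.imwrite("pics/w9.png",w[:,:,::-1]);cv2.imwrite("pics/b9.png",b[:,:,::-1])
g=lambda c,P:proj(c,P).round(1).tolist()
# expected: grip corners at z .05 (shoulder at -.006)
print("w expect shoulder/end",g(c,[[.5765,-.006,.0495],[.6115,-.006,.0495],[.576,.034,.0495],[.612,.034,.0495]]))
hsv=cv2.cvtColor(w,cv2.COLOR_RGB2GRAY)
p=proj(c,[[.594,.014,.0495]])[0].astype(int)
print("col profile",hsv[p[1]-60:p[1]+40:2,p[0]].tolist(),p)
print("row profile",hsv[p[1],p[0]-50:p[0]+50:2].tolist())
s=env.sense();print(s["wrist_force"],s["finger_force"],s["clock"])
e=proj(cb,[[.594,-.168,.042],[.594,-.156,.042]]);print("nose expected scene",e)
E
```

```text
w expect shoulder/end [[262.1, 267.6], [297.7, 268.0], [261.5, 229.3], [299.5, 229.8]]
col profile [117, 118, 117, 118, 118, 118, 118, 119, 119, 119, 119, 119, 119, 119, 120, 120, 120, 120, 116, 118, 131, 178, 175, 175, 175, 175, 174, 173, 178, 181, 182, 182, 182, 182, 181, 182, 182, 182, 181, 133, 142, 142, 141, 144, 135, 139, 197, 204, 200, 197] [280 249]
row profile [121, 119, 99, 90, 94, 66, 81, 80, 73, 71, 63, 61, 60, 59, 58, 60, 77, 144, 180, 184, 181, 169, 167, 169, 176, 182, 180, 176, 170, 168, 162, 157, 167, 177, 161, 81, 80, 83, 84, 83, 87, 94, 82, 76, 74, 79, 105, 103, 109, 109]
[0.52609964 0.1296849  0.57972189] 0.0 21.7
nose expected scene [[213.7895259  178.59370854]
 [217.54731043 181.424251  ]]
```

The grip's image edges (rows 230–267, columns 264–299) match the predicted fully-home pose (229–268, 262–299), and the arm is clear. Handing in.

```bash
python3 -c "
from workcell import env
print(env.hand_in())"
```

```text
the job is handed in; nothing more can be done
None
```

The former is seated between the cheeks, and the rod is pushed fully home through both cheeks and the former from the dish side. The arm was clear when I handed the job in at about 22 s; `env.hand_in()` returned no verdict.

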